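Put ferrite rods away in their canister

TASK

Load the two ferrite rods lying in the gutter end-down into the small canister standing at the foot of its chute. Then put the canister's own lid on and press it down until it sits level and fully home, with the canister still standing in its nest. Do not let a rod fall onto the bench or shift the other things on it.

Things in the scene. Friction and masses are not known exactly. Their poses are not given: they have to be found in the camera images.
- loader: Fixed aluminium V-gutter on posts on a grey base plate (325 x 80 x 6 mm). Origin on the bench below the canister's axis; +x is the way the rods travel, z up. The level 90-degree V, open at both ends, runs from x = -274 to -49 mm at y = 0; its bottom line is 157.4 mm above the bench, its edges 5.3 mm higher and 6.7 mm to either side: the rods stand proud and a fingertip can push them from behind.
- nest (a point): Centre of the nest in the loader's base plate in which the canister stands, 6 mm above the bench, in the middle of four low steel blocks (top 16 mm above the bench).
- brink (a point): Point on the V's bottom line where the level gutter ends (loader x = -49 mm, 157.4 mm above the bench). From here a V-chute falls at 60 degrees to x = -32 mm, 128 mm above the bench, beside the canister's mouth, which stays free from above. A rod pushed slowly until its middle passes the brink tips over and slides down the chute by itself. Axes as the loader's.
- canister: Loose grey plastic round canister, 46 mm outside diameter, 106 mm tall, bore 40 mm, 102 mm deep (floor 4 mm), open at the top, about 120 g, standing in the nest (rim 112 mm above the bench). Origin at the centre of its underside, z up.
- rod_a: Dark ferrite rod with domed ends, 12 mm diameter, 80 mm long, about 42 g, lying in the gutter, the one nearer the chute. Origin at its middle, x along it (towards the chute at the start). Its axis is 8.5 mm above the bottom line of the V.
- rod_b: The same kind of rod, lying in the gutter in line behind rod_a, with a gap of 10 to 30 mm between their ends; pushing it from behind also pushes rod_a.
- lid: The canister's loose grey lid: flange 44 mm diameter, tapered plug 36 mm below it, round knob 18 mm on top. Origin under the plug's centre, z up: plug 0 to 12 mm, flange 12 to 16, knob 16 to 36; 62 g. Sprung tabs round the plug (43 mm across): laid on loosely it stands about 5 mm proud; 4 to 12 N straight down snaps it home, flange on the rim (origin 94 mm above the canister's).
- big_lid: Bystander: lid of another tub, same shape but 80 mm diameter and 30 mm tall; it does not fit. Origin at the centre of its underside.
- flux: Bystander: amber bottle, 44 mm diameter, 90 mm tall. Origin under its centre.
- driver: Bystander: screwdriver with black handle lying on the bench along its x. Origin under it.
- bin: Bystander: open blue bin 160 x 110 x 60 mm. Origin under its centre.
- tipclean: Bystander: steel pot with brass filling for cleaning iron tips, 72 mm diameter, 35 mm tall. Origin under its centre.
- heatsink: Bystander: finned aluminium heat sink 50 x 60 x 30 mm. Origin under its centre.
- module: Bystander: black electronics module 80 x 60 x 30 mm. Origin under its centre.

How it is judged:
By the outcome, as a careful person would: the job done as asked, in the order asked, and still so for the second after the job is handed in, with the robot touching nothing.
It also fails if it takes over 66 s, if anything falls off the work surface, if the arm or the gripper's body presses on something with over 40 N, if the wrist force passes 120 N, or if a joint passes its speed limit or range.

ROBOT

A 6-joint arm with a two-finger parallel gripper is mounted at the origin on the work surface. World frame = base frame: x ahead of the robot, y to its left, z up, the work surface at z = 0. Lengths are in m, angles in rad, forces in N, time in s.
With the tool pointing down it reaches from about 0.3 to 0.95 m from the base axis. Payload 3.1 kg.
Tool frame: the origin (TCP) lies between the finger pads; the fingertips stand 11 mm ahead of it and the grasp point (between the pads) lies 8 mm behind it; z points along the fingers, y is the line along which they close (so a half turn about z gives the same grasp; the last joint's range is limited). The gripper opens to 85 mm and grips with 20 to 120 N. Pads are 22 mm wide; open, the fingers measure 114 mm over their backs; the gripper's body (76 mm by 85 mm) begins 54 mm behind the grasp point. The pads swing forward as they close: fully open they stand 13 mm farther back than shut.
Start: joints at [1.033, 0.308, 1.634, -0, 1.2, -0.07], TCP at [0.282, 0.558, 0.242] pointing down, gripper open.
Joint ranges: [-3.06, 3.06], [-0.79, 1.96], [0.05, 2.63], [-1.19, 4.34], [0.05, 2.64], [-2.94, 2.94]. Speed limits (rad/s): [2.79, 2.79, 3.14, 3.14, 3.14, 3.14].

INTERFACE

Orientations are given as a 3x3 rotation matrix whose columns are the frame's x, y, z axes.
In Python, from station import ctrl gives the robot as it stands.
- The arm moves only by the shell command python3 drive.py 'ROWS' [FORCE]. ROWS is rows parted by semicolons, their numbers by spaces, 1 to 8 of them, each of 7 numbers: dx, dy, dz in m, then a rotation vector rx, ry, rz in rad, then the finger opening in m; each row is the pose to reach, as a shift and turn from the pose commanded when the command began, along the tool's axes at that moment; what a row does not reach only later rows make up. A row lasts 1/10 s, in which the tool goes at most 0.05 m and 0.15 rad, less where a joint would pass 70% of its speed; a pose out of reach is approached as far as the arm can. The fingers move at their own pace and stop on an object; FORCE is the grip in N (left out, the last holds). Time passes only in rows, so rows that do not move let the fingers close. It prints the time, the measured TCP pose, the force, the opening and the grip force at its end.
- ctrl.sense(): the state, without advancing time (a new reading comes with each control period).
- ctrl.get_image(name): name is "scene" or "top"; returns a dict with "img" (400x640x3 uint8, red, green, blue), "K" (3x3 intrinsics, pixels), "R" (3x3) and "t" (3): a world point X has camera coordinates R X + t. Camera axes: x right, y down, z forward; pixel columns grow to the right and rows downward; lengths in m; the calibration is good to about 2 mm. A picture is of the moment at which its call begins. There is no depth.
- ctrl.sign_off(): hands the job in; it is judged then, once.
The state is a dict: "time_s": time; "joints": joint angles; "joint_vel": joint speeds; "tau": joint torques, N m; "eef_pos": TCP position; "orientation": TCP orientation; "contact_force": force on the tool from outside, world axes, zero at the start; "ft_torque": the same for the moment, N m; "opening": finger opening in m; "gripper_force": force on a finger pad.
Only numpy, scipy, OpenCV 4.12 (cv2) and the standard library are available. Lean on these libraries where they do the work, as an engineer would, in place of code of your own. Each camera call takes 0.05 s, during which the arm holds its last target. There are 200 camera calls.

## Working session

There is one attempt and no reset: what is moved stays moved. The work goes in short steps, Python scripts to look and compute and a shell command to move; the robot and the scene stay as the last step left them, time stands still between calls to the robot, and variables do not carry over. Pictures are saved under pics/ and viewed, at most 10 in all, crops included, and the job is handed in when it is done.

```bash
ls; mkdir -p pics; python3 - <<'E'
from station import ctrl
import cv2,numpy as np
s=ctrl.sense();print(s['time_s'],s['eef_pos'],s['orientation'],s['opening'])
for n in("scene","top"):
    d=ctrl.get_image(n);cv2.imwrite(f"pics/{n}0.png",d["img"][:,:,::-1]);np.savez(f"pics/{n}0.npz",**d)
    print(n,d["K"].round(1).tolist(),d["R"].round(3).tolist(),d["t"].round(3).tolist())
E
```

```text
drive.py
pics
station.py
0.0 [0.28144683 0.55713551 0.24100561] [[-8.92547878e-01  4.50951003e-01 -1.21588404e-03]
 [ 4.50952610e-01  8.92545580e-01 -2.03256431e-03]
 [ 1.68645007e-04 -2.36246705e-03 -9.99997195e-01]] 0.08521149788402735
scene [[399.4, 0.0, 313.0], [0.0, 399.4, 200.3], [0.0, 0.0, 1.0]] [[0.854, 0.52, -0.007], [0.379, -0.632, -0.676], [-0.356, 0.575, -0.736]] [-0.468, -0.13, 1.345]
top [[392.3, 0.0, 321.2], [0.0, 392.3, 197.9], [0.0, 0.0, 1.0]] [[-0.01, -1.0, 0.006], [-0.996, 0.01, -0.09], [0.09, -0.007, -0.996]] [-0.012, 0.587, 0.955]
```

View pics/scene0.png

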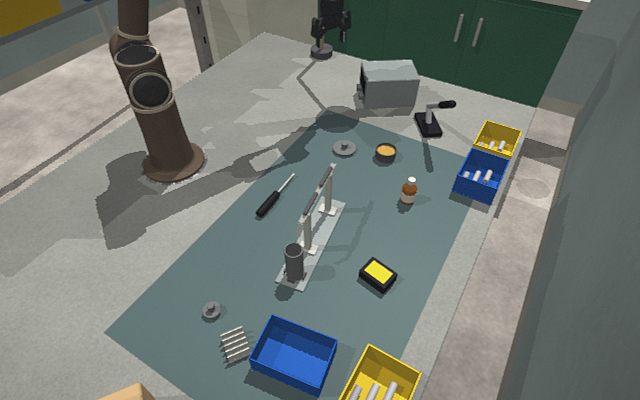

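View pics/top0.png

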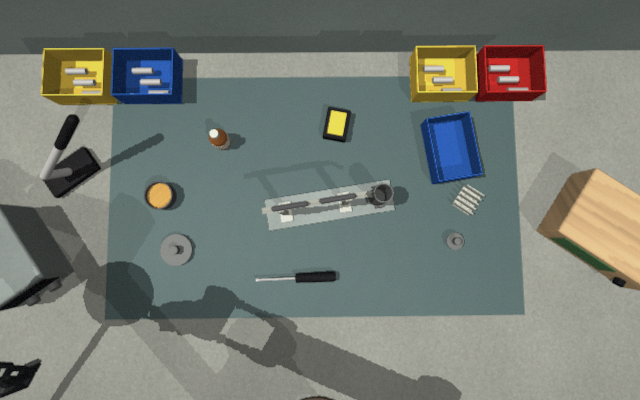

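The scene view shows the canister at (294,262), the gutter running up to (333,168) and the small lid at (212,311). In the top view the canister's mouth is at about (381,194), the rods at about (290,206) and (337,198), and the small lid at (456,241). I'll zoom in on these.

```bash
python3 - <<'E'
import cv2,numpy as np
t=cv2.imread("pics/top0.png");s=cv2.imread("pics/scene0.png")
z=lambda a,k:cv2.resize(a,None,fx=k,fy=k,interpolation=cv2.INTER_CUBIC)
a=z(t[170:240,255:405],5)   # 750x350
b=z(t[222:262,435:475],5) # 200x200
c=z(s[295:327,192:232],5)
row=np.zeros((200,750,3),np.uint8);row[:,:200]=b;row[:160,220:420]=c
cv2.imwrite("pics/c1.png",np.vstack([a,row]))
cv2.imwrite("pics/c2.png",z(s[155:300,265:355],4))
E
```

```text
(no output)
```

View pics/c1.png

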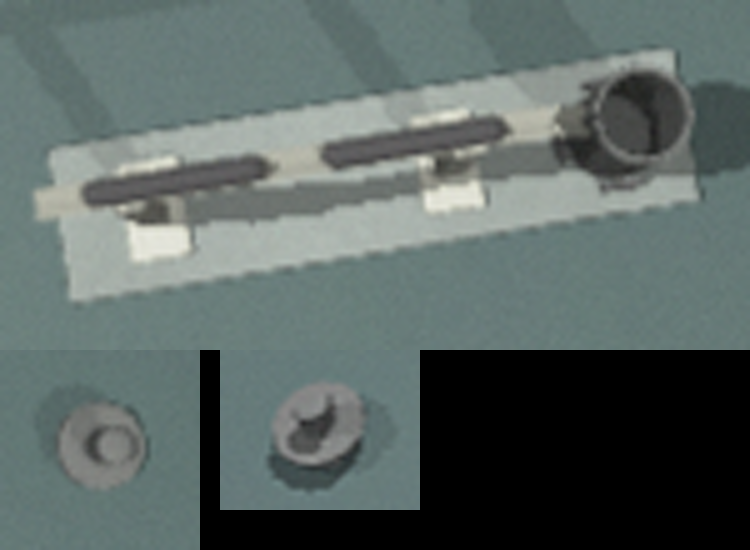

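View pics/c2.png

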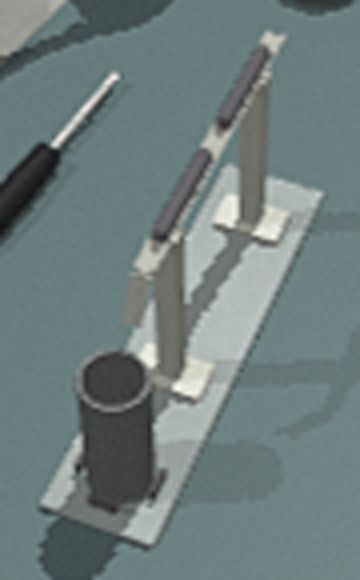

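The zoomed crops show that both rods lie in the gutter. In the top crop rod_b runs from (83,194) to (270,167) and rod_a from (322,156) to (510,128). The canister mouth is at (642,118) and the lid lies upright with its knob up. Next I'll triangulate from the two views.

```bash
cat > h.py <<'E'
import cv2,numpy as np
def ray(d,p):
    v=d["R"].T@np.linalg.solve(d["K"],[p[0],p[1],1]);c=-d["R"].T@d["t"];return c,v/np.linalg.norm(v)
def plane(d,p,z):
    c,v=ray(d,p);return c+v*(z-c[2])/v[2]
def tri(d1,p1,d2,p2):
    c1,v1=ray(d1,p1);c2,v2=ray(d2,p2)
    s=np.linalg.lstsq(np.c_[v1,-v2],c2-c1,rcond=None)[0]
    a=c1+s[0]*v1;b=c2+s[1]*v2;return (a+b)/2,np.linalg.norm(a-b)
E
python3 - <<'E'
from h import *
T=dict(np.load("pics/top0.npz"));S=dict(np.load("pics/scene0.npz"))
tp=lambda x,y:((x-2)/5+255,(y-2)/5+170)
sc=lambda x,y:((x-1.5)/4+265,(y-1.5)/4+155)
P={"b_rear":(tp(83,194),sc(272,38)),"b_front":(tp(270,167),sc(222,122)),"a_rear":(tp(322,156),sc(208,152)),"a_front":(tp(510,128),sc(160,236)),
"can":(tp(642,118),sc(115,380)),"vrear":(tp(35,203),sc(278,37)),
"lidflange":(((102-2)/5+435,(95-2)/5+222),((318-222)/5+192,(423-352)/5+295)),
"knob":(((114-2)/5+435,(95-2)/5+222),((318-222)/5+192,(403-352)/5+295))}
for k,(a,b) in P.items():
    X,e=tri(T,a,S,b);print(k,X.round(4),"gap",e.round(4))
# rods in top by mask, axis at .166
im=T["img"].astype(int);hsv=cv2.cvtColor(T["img"],cv2.COLOR_RGB2HSV)
for (x,y) in((290,206),(337,198),(381,194),(456,241),(448,241),(310,200)):print((x,y),im[y,x],hsv[y,x])
si=S["img"];
for (x,y) in((325,177),(311,203),(212,309)):print('S',(x,y),si[y,x])
# base plate corners
print([plane(T,tp(*c),.006).round(4).tolist() for c in((50,150),(72,300),(672,48),(700,200))])
E
```

```text
b_rear [0.5538 0.0905 0.1764] gap 0.0042
b_front [0.5637 0.0108 0.171 ] gap 0.0014
a_rear [ 0.5679 -0.0119  0.1659] gap 0.0004
a_front [ 0.5801 -0.0914  0.1707] gap 0.0029
can [ 0.5894 -0.1584  0.1101] gap 0.0014
vrear [0.5494 0.1121 0.1588] gap 0.0002
lidflange [ 0.4767 -0.3523  0.017 ] gap 0.0007
knob [ 0.4782 -0.3508  0.0358] gap 0.0022
(290, 206) [95 96 96] [90  3 96]
(337, 198) [93 93 95] [120   5  95]
(381, 194) [68 71 66] [48 18 71]
(456, 241) [129 132 129] [ 60   6 132]
(448, 241) [129 131 128] [ 50   6 131]
(310, 200) [180 182 171] [ 35  15 182]
S (325, 177) [106 104 107]
S (311, 203) [93 92 94]
S (212, 309) [61 60 61]
[[0.5858, 0.1268, 0.006], [0.5093, 0.1154, 0.006], [0.6353, -0.1924, 0.006], [0.5569, -0.2047, 0.006]]
```

```bash
cat >> h.py <<'E'
def go(p,yaw=None):
    """tool-axes shift and turn to world point p with tool straight down, tool-y at angle yaw"""
    from station import ctrl
    from scipy.spatial.transform import Rotation as Q
    s=ctrl.sense();R=np.array(s["orientation"])
    y=np.array([np.cos(yaw),np.sin(yaw),0]);z=np.array([0,0,-1.]);G=np.c_[np.cross(y,z),y,z]
    print((R.T@(np.array(p)-s["eef_pos"])).round(4),Q.from_matrix(R.T@G).as_rotvec().round(4),s["joints"])
YAW=np.radians(8.5)
E
python3 -c "
from h import *
go([.547,.1245,.225],YAW)"
```

```text
[-0.4321 -0.2664  0.0166] [-2.100e-03  9.000e-04  9.546e-01] [ 1.03328154e+00  3.08939666e-01  1.63508125e+00  1.00453741e-05
  1.19971973e+00 -6.97030980e-02]
```

```bash
python3 drive.py '-0.1 -0.06 0 0 0 0.25 0; -0.2 -0.13 0 0 0 0.5 0; -0.432 -0.266 0.017 -0.002 0.001 0.955 0; -0.432 -0.266 0.017 -0.002 0.001 0.955 0; -0.432 -0.266 0.017 -0.002 0.001 0.955 0; -0.432 -0.266 0.017 -0.002 0.001 0.955 0; -0.432 -0.266 0.017 -0.002 0.001 0.955 0; -0.432 -0.266 0.017 -0.002 0.001 0.955 0' 40
python3 -c "
from h import *
go([.547,.1245,.225],YAW)"
```

```text
time_s: 0.9
eef_pos: [0.4913, 0.2152, 0.2294]
orientation: [[-0.147, 0.989, 0.001], [0.989, 0.147, 0.002], [0.002, 0.001, -1.0]]
contact_force: [-0.2, -0.1, -0.3]
opening: 0.0002
gripper_force: 0.0
[-0.0979  0.0418  0.0043] [ 0.0009 -0.0018 -0.0012] [3.30788011e-01 1.50422070e-01 1.85559330e+00 1.78617532e-03
 1.13438654e+00 1.82924155e-01]
```

```bash
python3 drive.py '-0.049 0.021 0.002 0 0 0 0; -0.098 0.042 0.004 0 0 0 0; -0.098 0.042 0.004 0 0 0 0; -0.098 0.042 0.03 0 0 0 0; -0.098 0.042 0.048 0 0 0 0; -0.098 0.042 0.052 0 0 0 0; -0.098 0.042 0.052 0 0 0 0'
python3 - <<'E'
from h import *
from station import ctrl
go([.547,.1245,.177],YAW)
r=[]
for n,(x,y) in(("top",(240,170)),("scene",(290,120))):
    d=ctrl.get_image(n);r.append(cv2.resize(d["img"][y:y+75,x:x+100,::-1],None,fx=4,fy=4,interpolation=cv2.INTER_CUBIC))
cv2.imwrite("pics/p1.png",np.hstack(r))
E
```

```text
time_s: 1.6
eef_pos: [0.5458, 0.1269, 0.1766]
orientation: [[-0.148, 0.989, -0.002], [0.989, 0.148, 0.002], [0.002, -0.001, -1.0]]
contact_force: [-0.1, 0.0, 0.2]
opening: 0.0003
gripper_force: 0.0
[-0.0025  0.0008 -0.0004] [-0.0014 -0.0019  0.0001] [1.49637056e-01 2.58277489e-01 1.84175434e+00 2.17729999e-03
 1.04294936e+00 4.47321723e-05]
```

View pics/p1.png

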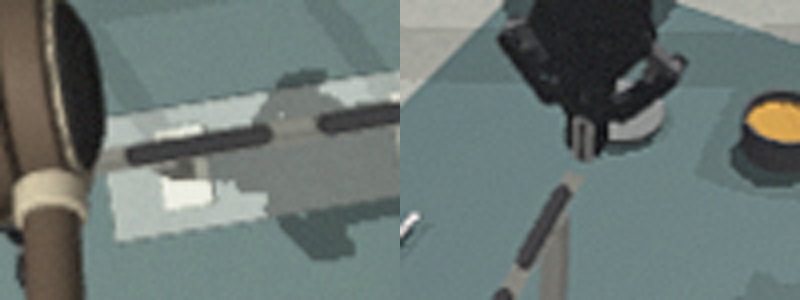

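The closed fingers are in line behind rod_b, at (588,150) in the scene half of the picture with the gutter end at (578,178). Their tips are about level with the rod's axis, so I start pushing.

```bash
python3 drive.py '-0.008 0 0 0 0 0 0; -0.016 0 0 0 0 0 0; -0.022 0 0 0 0 0 0; -0.026 0 0 0 0 0 0; -0.030 0 0 0 0 0 0; -0.034 0 0 0 0 0 0; -0.038 0 0 0 0 0 0; -0.042 0 0 0 0 0 0'
python3 drive.py '-0.005 0 0 0 0 0 0; -0.010 0 0 0 0 0 0; -0.015 0 0 0 0 0 0; -0.020 0 0 0 0 0 0; -0.025 0 0 0 0 0 0; -0.030 0 0 0 0 0 0; -0.035 0 0 0 0 0 0; -0.040 0 0 0 0 0 0'
python3 - <<'E'
from h import *
from station import ctrl
s=ctrl.sense();u=np.array([.148,-.989]);print("finger x",(np.array(s["eef_pos"])[:2]-[.5894,-.1584])@u,"lat",(np.array(s["eef_pos"])[:2]-[.5894,-.1584])@[.989,.148])
r=[]
for n,(x,y) in(("top",(310,160)),("scene",(265,180))):
    d=ctrl.get_image(n);r.append(cv2.resize(d["img"][y:y+120,x:x+100,::-1],None,fx=4,fy=4,interpolation=cv2.INTER_CUBIC))
cv2.imwrite("pics/p2.png",np.hstack(r))
E
```

```text
time_s: 2.5
eef_pos: [0.5533, 0.0866, 0.1789]
orientation: [[-0.147, 0.989, 0.001], [0.989, 0.147, 0.006], [0.006, 0.002, -1.0]]
contact_force: [-1.9, 5.8, 5.2]
opening: -0.0
gripper_force: 4.1
time_s: 3.3
eef_pos: [0.5593, 0.0474, 0.1789]
orientation: [[-0.147, 0.989, 0.002], [0.989, 0.147, 0.006], [0.006, 0.003, -1.0]]
contact_force: [-1.4, 6.4, 5.4]
opening: -0.0001
gripper_force: 4.5
finger x -0.20795054820380143 lat 0.0007266722586199762
```

View pics/p2.png

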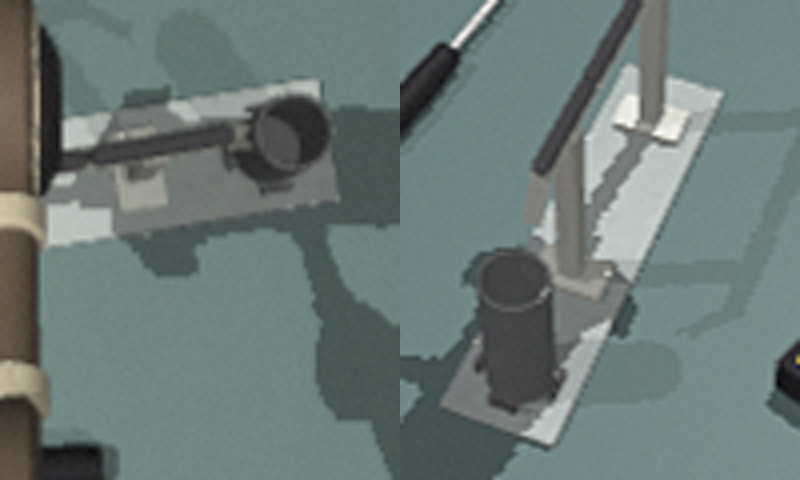

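Both rods now touch each other, and rod_a's front is at the brink, at (240,130) in the top half of the picture. The 5 N upward force suggests the tips are rubbing the gutter edges, so I raise slightly.

```bash
python3 drive.py '0 0 -0.001 0 0 0 0; 0 0 -0.002 0 0 0 0;0 0 -0.002 0 0 0 0'; python3 drive.py '0 0 -0.001 0 0 0 0; 0 0 -0.001 0 0 0 0'; python3 drive.py '-0.003 0 -0.0 0 0 0 0; -0.006 0 -0.00 0 0 0 0'
```

```text
time_s: 3.7
eef_pos: [0.5592, 0.045, 0.1796]
orientation: [[-0.148, 0.989, 0.001], [0.989, 0.148, 0.001], [0.001, 0.002, -1.0]]
contact_force: [0.2, -0.2, 1.9]
opening: 0.0001
gripper_force: 1.0
time_s: 3.9
eef_pos: [0.5588, 0.0449, 0.1802]
orientation: [[-0.148, 0.989, 0.0], [0.989, 0.148, 0.001], [0.001, 0.001, -1.0]]
contact_force: [1.3, -0.1, -0.5]
opening: -0.0003
gripper_force: 0.0
time_s: 4.1
eef_pos: [0.5597, 0.0399, 0.1805]
orientation: [[-0.147, 0.989, 0.0], [0.989, 0.147, 0.003], [0.003, 0.001, -1.0]]
contact_force: [-1.6, 1.9, 2.2]
opening: -0.0
gripper_force: 1.6
```

```bash
python3 drive.py '-0.003 0 -0.001 0 0 0 0; -0.006 0 -0.001 0 0 0 0; -0.009 0 -0.001 0 0 0 0; -0.012 0 -0.001 0 0 0 0; -0.015 0 -0.001 0 0 0 0; -0.018 0 -0.001 0 0 0 0; -0.021 0 -0.001 0 0 0 0; -0.024 0 -0.001 0 0 0 0'
python3 drive.py '-0.002 0 0 0 0 0 0; -0.004 0 0 0 0 0 0; -0.006 0 0 0 0 0 0; -0.008 0 0 0 0 0 0; -0.01 0 0 0 0 0 0; -0.012 0 0 0 0 0 0; -0.014 0 0 0 0 0 0; -0.016 0 0 0 0 0 0'
python3 - <<'E'
from h import *
from station import ctrl
r=[]
for n,(x,y) in(("top",(310,160)),("scene",(265,180))):
    d=ctrl.get_image(n);r.append(cv2.resize(d["img"][y:y+120,x:x+100,::-1],None,fx=4,fy=4,interpolation=cv2.INTER_CUBIC))
cv2.imwrite("pics/p3.png",np.hstack(r))
E
```

```text
time_s: 4.9
eef_pos: [0.5635, 0.0156, 0.1815]
orientation: [[-0.147, 0.989, 0.001], [0.989, 0.147, 0.002], [0.002, 0.001, -1.0]]
contact_force: [-0.5, 2.7, 2.7]
opening: 0.0001
gripper_force: 1.4
time_s: 5.7
eef_pos: [0.5658, -0.0003, 0.1814]
orientation: [[-0.148, 0.989, 0.001], [0.989, 0.148, 0.002], [0.002, 0.001, -1.0]]
contact_force: [-0.4, 2.9, 2.4]
opening: 0.0002
gripper_force: 1.4
```

View pics/p3.png

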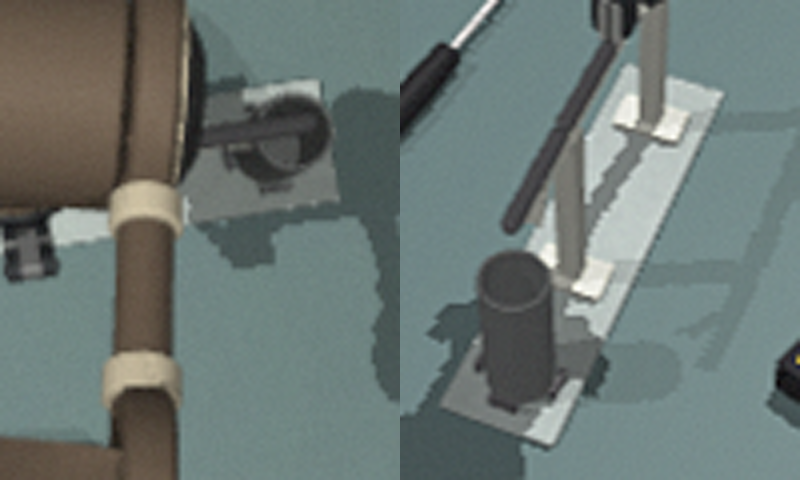

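Rod_a now overhangs the brink a long way but still looks nearly level, with its front at (315,119) in the top half and (512,230) in the scene half. I'll measure where its tip is.

```bash
python3 - <<'E'
from h import *
T=dict(np.load("pics/top0.npz"));S=dict(np.load("pics/scene0.npz"))
a=((316-1.5)/4+310,(119-1.5)/4+160);b=((510-401.5)/4+265,(231-1.5)/4+180)
C=np.array([.5894,-.1584])
X,e=tri(T,a,S,b);print(X,e,(X[:2]-C)@[.148,-.989])
for z in(.15,.166):print((plane(T,a,z)[:2]-C)@[.148,-.989],(plane(S,b,z)[:2]-C)@[.148,-.989])
b=((578-401.5)/4+265,(124-1.5)/4+180);print("junction",(plane(S,b,.168)[:2]-C)@[.148,-.989])
E
```

```text
[ 0.59167543 -0.16207642  0.16435026] 0.0005009034362138161 0.003972740565053294
0.006880261828704913 -0.00580323319414113
0.0037666731670309784 0.004972069821561209
junction -0.0833182705654774
```

Rod_a's middle is about 13 mm past the brink, but end-face friction with rod_b is holding it. I back the finger off so it can tip freely.

```bash
python3 drive.py '0.002 0 0 0 0 0 0; 0.005 0 0 0 0 0 0; 0.005 0 0 0 0 0 0; 0.005 0 0 0 0 0 0; 0.005 0 0 0 0 0 0; 0.005 0 0 0 0 0 0; 0.005 0 0 0 0 0 0; 0.005 0 0 0 0 0 0'
cat > look.py <<'E'
import sys
from h import *
from station import ctrl
r=[]
for n,(x,y) in(("top",(310,160)),("scene",(265,180))):
    d=ctrl.get_image(n);np.savez(f"pics/{n}_{sys.argv[1]}.npz",**d)
    r.append(cv2.resize(d["img"][y:y+120,x:x+100,::-1],None,fx=4,fy=4,interpolation=cv2.INTER_CUBIC))
cv2.imwrite(f"pics/{sys.argv[1]}.png",np.hstack(r))
E
python3 look.py p4
```

```text
time_s: 6.6
eef_pos: [0.5651, 0.0048, 0.1814]
orientation: [[-0.147, 0.989, 0.001], [0.989, 0.147, 0.002], [0.002, 0.001, -1.0]]
contact_force: [0.5, -0.3, 0.4]
opening: 0.0002
gripper_force: 0.0
```

View pics/p4.png

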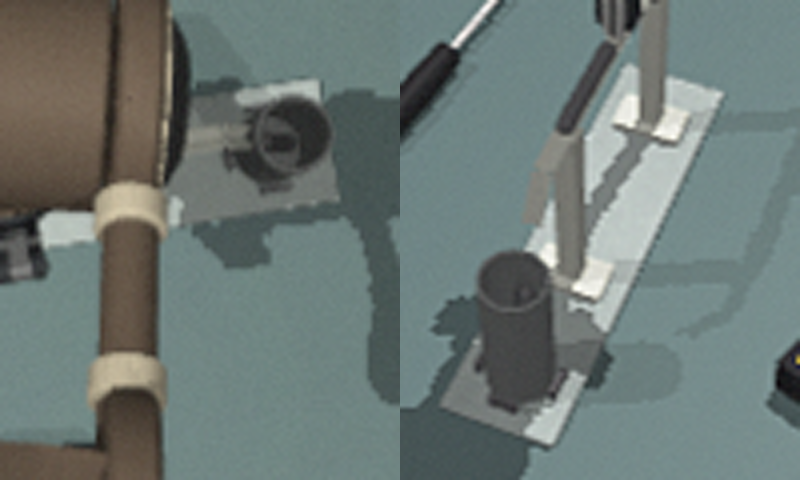

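Rod_a has dropped into the canister and is visible inside the mouth at (278,135). Now rod_b: push until its middle is just past the brink, then back off.

```bash
python3 drive.py '-0.004 0 0 0 0 0 0; -0.008 0 0 0 0 0 0; -0.012 0 0 0 0 0 0; -0.016 0 0 0 0 0 0; -0.020 0 0 0 0 0 0; -0.024 0 0 0 0 0 0; -0.028 0 0 0 0 0 0; -0.032 0 0 0 0 0 0'
python3 drive.py '-0.004 0 0 0 0 0 0; -0.008 0 0 0 0 0 0; -0.012 0 0 0 0 0 0; -0.016 0 0 0 0 0 0; -0.020 0 0 0 0 0 0; -0.024 0 0 0 0 0 0; -0.028 0 0 0 0 0 0; -0.032 0 0 0 0 0 0'
python3 drive.py '-0.002 0 0 0 0 0 0; -0.004 0 0 0 0 0 0; -0.006 0 0 0 0 0 0; -0.008 0 0 0 0 0 0; -0.010 0 0 0 0 0 0; -0.012 0 0 0 0 0 0; -0.012 0 0 0 0 0 0'
python3 - <<'E'
from h import *
from station import ctrl
p=np.array(ctrl.sense()["eef_pos"]);C=np.array([.5894,-.1584]);print("finger",(p[:2]-C)@[.148,-.989])
d=ctrl.get_image("scene");a=d["img"].astype(int);
# profile along the rod line in scene at z=.172 (rod's top)
for x in np.arange(-.17,.02,.01):
    X=np.array([*(C+x*np.array([.148,-.989])),.17]);c=d["R"]@X+d["t"];q=d["K"]@c/c[2];print(round(x,3),a[int(q[1]+.5),int(q[0]+.5)],end="; ")
E
```

```text
time_s: 7.5
eef_pos: [0.5701, -0.0268, 0.1817]
orientation: [[-0.147, 0.989, 0.002], [0.989, 0.147, 0.002], [0.002, 0.002, -1.0]]
contact_force: [-0.3, 4.8, 3.5]
opening: -0.0
gripper_force: 2.7
time_s: 8.3
eef_pos: [0.5749, -0.0586, 0.1816]
orientation: [[-0.147, 0.989, 0.002], [0.989, 0.147, 0.002], [0.002, 0.002, -1.0]]
contact_force: [0.1, 4.6, 4.6]
opening: 0.0002
gripper_force: 3.2
time_s: 9.0
eef_pos: [0.5766, -0.0705, 0.1816]
orientation: [[-0.147, 0.989, 0.002], [0.989, 0.147, 0.002], [0.002, 0.002, -1.0]]
contact_force: [0.2, 4.5, 4.4]
opening: -0.0001
gripper_force: 3.1
finger -0.08882854976776104
-0.17 [160 162 153]; -0.16 [192 192 181]; -0.15 [169 171 163]; -0.14 [58 58 63]; -0.13 [35 36 39]; -0.12 [29 30 32]; -0.11 [37 36 38]; -0.1 [61 61 62]; -0.09 [108 109 107]; -0.08 [68 65 69]; -0.07 [74 72 74]; -0.06 [73 71 74]; -0.05 [74 73 76]; -0.04 [72 72 74]; -0.03 [75 73 74]; -0.02 [74 70 74]; -0.01 [77 77 80]; 0.0 [110 129 132]; 0.01 [117 138 138];
```

Rod_b now runs from about -85 to -5 mm, so its middle is about 4 mm past the brink. I go a little further and then release.

```bash
python3 drive.py '-0.002 0 0 0 0 0 0; -0.004 0 0 0 0 0 0; -0.006 0 0 0 0 0 0; -0.003 0 0 0 0 0 0; 0.004 0 0 0 0 0 0; 0.01 0 0 0 0 0 0; 0.01 0 0 0 0 0 0; 0.01 0 0 0 0 0 0'
python3 drive.py '0.005 0 0 0 0 0 0; 0.005 0 0 0 0 0 0; 0.005 0 0 0 0 0 0; 0.005 0 0 0 0 0 0'
python3 - <<'E'
from h import *
from station import ctrl
C=np.array([.5894,-.1584])
d=ctrl.get_image("scene");a=d["img"].astype(int);
for x in np.arange(-.12,.02,.01):
    X=np.array([*(C+x*np.array([.148,-.989])),.17]);c=d["R"]@X+d["t"];q=d["K"]@c/c[2];print(round(x,3),a[int(q[1]+.5),int(q[0]+.5)],end="; ")
E
```

```text
time_s: 9.85
eef_pos: [0.5743, -0.0603, 0.1807]
orientation: [[-0.148, 0.989, -0.0], [0.989, 0.148, 0.001], [0.001, -0.0, -1.0]]
contact_force: [0.6, -0.3, 0.5]
opening: 0.0002
gripper_force: 0.0
time_s: 10.25
eef_pos: [0.5741, -0.0555, 0.1814]
orientation: [[-0.148, 0.989, 0.001], [0.989, 0.148, 0.002], [0.002, 0.001, -1.0]]
contact_force: [0.2, -0.6, 0.3]
opening: 0.0005
gripper_force: 0.0
-0.12 [25 24 30]; -0.11 [82 81 80]; -0.1 [98 98 96]; -0.09 [140 139 130]; -0.08 [138 139 131]; -0.07 [138 139 130]; -0.06 [138 138 130]; -0.05 [141 138 131]; -0.04 [122 133 129]; -0.03 [123 133 130]; -0.02 [121 133 132]; -0.01 [115 137 137]; -0.0 [114 136 137]; 0.01 [114 137 138];
```

Rod_b has left the gutter. I rise, clear the view and open the fingers.

```bash
python3 drive.py '0 0 -0.03 0 0 0 0; 0 0 -0.07 0 0 0 0; 0 -0.04 -0.07 0 0 0 0.05; -0.03 -0.09 -0.07 0 0 0 0.05; -0.07 -0.13 -0.07 0 0 0 0.05; -0.11 -0.17 -0.07 0 0 0 0.05; -0.14 -0.2 -0.07 0 0 0 0.05; -0.17 -0.21 -0.07 0 0 0 0.05'
python3 look.py p5; python3 - <<'E'
from h import *
T=dict(np.load("pics/top_p5.npz"));S=dict(np.load("pics/scene_p5.npz"))
z=lambda a,k:cv2.resize(a[:,:,::-1],None,fx=k,fy=k,interpolation=cv2.INTER_CUBIC)
A=z(T["img"][165:265,355:480],6)   # 750x600
cv2.imwrite("pics/p5c.png",np.hstack([z(T["img"][172:222,355:405],8),z(S["img"][232:282,270:320],8)]))
# lid by mask
for n,d,(x0,y0,x1,y1) in(("top",T,(435,222,475,262)),("scene",S,(192,292,232,330))):
    hsv=cv2.cvtColor(d["img"],cv2.COLOR_RGB2HSV)[y0:y1,x0:x1]
    m=((hsv[:,:,1]<28)).astype(np.uint8)
    cs,_=cv2.findContours(m,cv2.RETR_EXTERNAL,cv2.CHAIN_APPROX_NONE)
    c=max(cs,key=cv2.contourArea);e=cv2.fitEllipse(c);print(n,(e[0][0]+x0,e[0][1]+y0),e[1:],cv2.contourArea(c))
    print("\n".join("".join("#" if v else "." for v in r) for r in m[5:35,3:37]))
E
```

```text
time_s: 11.1
eef_pos: [0.3889, -0.2555, 0.2509]
orientation: [[-0.147, 0.989, 0.0], [0.989, 0.147, 0.002], [0.002, 0.001, -1.0]]
contact_force: [1.3, -0.6, -0.0]
opening: 0.0501
gripper_force: 0.0
top (454.61654472351074, 240.69327926635742) ((16.635068893432617, 17.332090377807617), 133.9366912841797) 224.5
..................................
..................................
..................................
..................................
..................................
...............####...............
.............########.............
...........############...........
..........##############..........
.........###############..........
.........################.........
.........################.........
........##################........
........##################........
........##################........
........##################........
.........#################........
.........#################........
..........###############.........
..........###############.........
...........#############..........
............##########............
..............######
[... 722 characters left out ...]

........##################........
........##################........
.......###################........
.......###################........
........##################........
........#################.........
........#################.........
........################..........
.........##############...........
..........############............
...........##########.............
..................##..............
..................................
..................................
..................................
..................................
..................................
..................................
..................................
..................................
```

View pics/p5c.png

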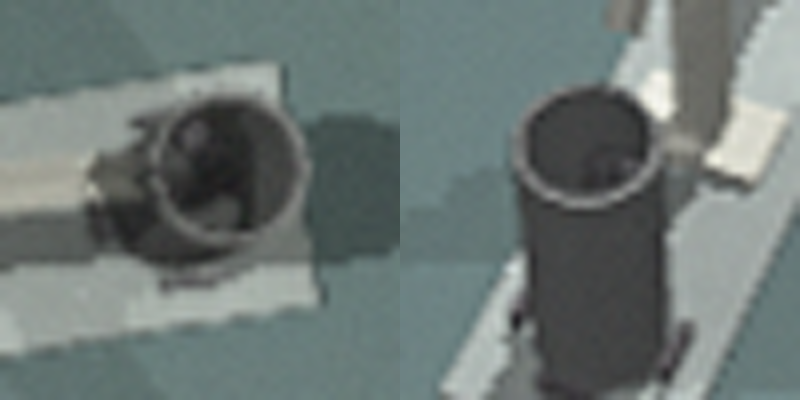

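Both rods are inside the canister, their tops at (192,140) and (220,208), and it still stands in the nest. Its rim centre is at about (231,167) in the top half and (586,148) in the scene half.

```bash
python3 - <<'E'
from h import *
T=dict(np.load("pics/top_p5.npz"));S=dict(np.load("pics/scene_p5.npz"))
a,b=(383.4,192.4),(292.8,250.1)
print("can",tri(T,a,S,b),plane(T,a,.112),plane(S,b,.112))
a,b=(454.6,240.7),(211.4,309.2)
print("lid",tri(T,a,S,b),plane(T,a,.016),plane(S,b,.016))
go([.4775,-.352,.12],YAW)
E
```

```text
can (array([ 0.59016963, -0.1599972 ,  0.11068859]), np.float64(0.0009422674841206711)) [ 0.59041615 -0.15950243  0.112     ] [ 0.59034757 -0.16102003  0.112     ]
lid (array([ 0.47645408, -0.35173458,  0.01572761]), np.float64(0.0006582405793859613)) [ 0.4767164  -0.35142037  0.016     ] [ 0.47630145 -0.35198857  0.016     ]
[-0.1039  0.0737  0.1318] [ 0.0015  0.0018 -0.0067] [-6.80077082e-01 -1.13842496e-02  1.98167639e+00 -1.75541583e-04
  1.16896370e+00 -8.21644001e-01]
```

```bash
python3 drive.py '0.035 0.025 0.04 0 0 0 0.05; 0.070 0.05 0.09 0 0 0 0.05; 0.104 0.073 0.13 0 0 -0.006 0.05; 0.104 0.073 0.13 0 0 -0.006 0.05' 2>&1 | head -1 >/dev/null; python3 -c "
from h import *
go([.4766,-.3517,.034],YAW)"
```

```text
[-0.2159 -0.0042  0.0838] [-0.0011 -0.0041  0.0064] [-0.39405781  0.17706535  2.0848622   0.00377911  0.88275744 -0.55120946]
```

I got the sign of tool x wrong there. The tool was at 0.12 m over empty bench, so nothing was touched. Going to the lid now.

```bash
python3 drive.py '-0.05 -0.001 0 0 0 0 0.05; -0.1 -0.002 0 0 0 0 0.05; -0.15 -0.003 0 0 0 0 0.05; -0.2 -0.004 0 0 0 0 0.05; -0.216 -0.004 0 0 0 0.006 0.05; -0.216 -0.004 0 0 0 0.006 0.05; -0.216 -0.004 0 0 0 0.006 0.05'; python3 -c "
from h import *
go([.4766,-.3517,.034],YAW)"
```

```text
time_s: 12.3
eef_pos: [0.4772, -0.3536, 0.1201]
orientation: [[-0.147, 0.989, -0.0], [0.989, 0.147, 0.004], [0.004, 0.0, -1.0]]
contact_force: [-0.7, 1.1, 0.0]
opening: 0.0499
gripper_force: 0.0
[ 0.0016 -0.0003  0.0861] [ 0.0003 -0.0039 -0.0006] [-0.71244042  0.39174663  1.79342475  0.0033718   0.95920575 -0.8621801 ]
```

```bash
python3 drive.py '0.002 0 0.03 0 0 0 0.05; 0.002 0 0.06 0 0 0 0.05; 0.002 0 0.08 0 0 0 0.05; 0.002 0 0.086 0 0 0 0.05; 0.002 0 0.086 0 0 0 0.05; 0.002 0 0.086 0 0 0 0.05'
python3 drive.py '0 0 0 0 0 0 0.03; 0 0 0 0 0 0 0.01; 0 0 0 0 0 0 0.01; 0 0 0 0 0 0 0.01; 0 0 0 0 0 0 0.01; 0 0 0 0 0 0 0.01' 30
```

```text
time_s: 12.9
eef_pos: [0.4781, -0.3524, 0.0357]
orientation: [[-0.148, 0.989, 0.002], [0.989, 0.148, 0.001], [0.001, 0.002, -1.0]]
contact_force: [0.6, -0.1, -0.1]
opening: 0.0502
gripper_force: 0.0
time_s: 13.5
eef_pos: [0.478, -0.3535, 0.0359]
orientation: [[-0.147, 0.989, 0.002], [0.989, 0.147, 0.001], [0.0, 0.002, -1.0]]
contact_force: [-1.1, 1.0, 5.4]
opening: 0.0167
gripper_force: 29.2
```

```bash
python3 drive.py '0 0 -0.01 0 0 0 0.01; 0 0 -0.04 0 0 0 0.01; 0 0 -0.08 0 0 0 0.01; 0 0 -0.12 0 0 0 0.01; 0 0 -0.15 0 0 0 0.01; 0 0 -0.165 0 0 0 0.01; 0 0 -0.165 0 0 0 0.01; 0 0 -0.165 0 0 0 0.01' 50
python3 - <<'E'
from h import *
from station import ctrl
T=ctrl.get_image("top");S=ctrl.get_image("scene");np.savez("pics/S6.npz",**S);np.savez("pics/T6.npz",**T)
S0=dict(np.load("pics/scene_p5.npz"))
x,y=211,309;print("lid left the bench? scene there now:",S["img"][y,x],"before",S0["img"][y,x])
p=np.array(ctrl.sense()["eef_pos"]);c=S["R"]@p+S["t"];q=S["K"]@c/c[2];print("TCP px",q)
x,y=int(q[0]),int(q[1])
cv2.imwrite("pics/p6.png",cv2.resize(S["img"][y-30:y+50,x-50:x+50,::-1],None,fx=7,fy=7,interpolation=cv2.INTER_CUBIC))
go([.5902,-.1598,.205],YAW)
E
```

```text
time_s: 14.3
eef_pos: [0.4764, -0.3524, 0.1983]
orientation: [[-0.147, 0.989, -0.001], [0.989, 0.147, 0.003], [0.004, -0.0, -1.0]]
contact_force: [-0.4, 0.6, -1.1]
opening: 0.0154
gripper_force: 48.6
lid left the bench? scene there now: [107 128 127] before [60 60 61]
TCP px [194.25459065 267.51172335   1.        ]
[ 0.1731  0.1415 -0.0074] [-0.0019 -0.0055 -0.0004] [-0.71145617  0.29410948  1.74950179  0.00238222  1.10340302 -0.86053396]
```

View pics/p6.png

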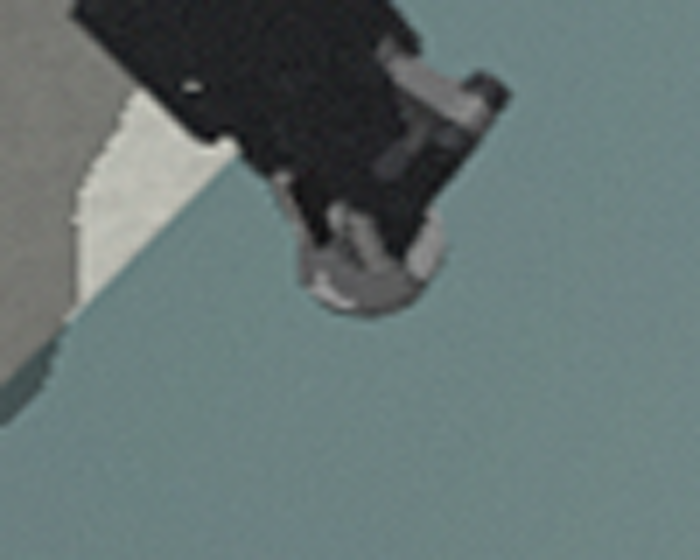

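The lid hangs under the fingers and looks level, its flange centre at about (374,265) in the crop. Now I measure its offset from the TCP.

```bash
python3 - <<'E'
from h import *
from station import ctrl
S=dict(np.load("pics/S6.npz"));T=dict(np.load("pics/T6.npz"))
P=[np.array(ctrl.sense()["eef_pos"])]
X=plane(S,(144+(374-3)/7,237+(265-3)/7),.177);print(X,(X-P[0])[:2],"tool xy",(X-P[0])[:2]@[-.147,.989],(X-P[0])[:2]@[.989,.147])
# bottom edge of the flange (lid's front extreme), scene: rim ellipse points x 303..445 -> width
print("width m",np.linalg.norm(plane(S,(144+300/7,274),.177)-plane(S,(144+442/7,274),.177)))
E
```

```text
[ 0.47970289 -0.35429726  0.177     ] [ 0.00394283 -0.0024542 ] tool xy -0.0030068048123549794 0.003538692458894795
width m 0.042813590549617926
```

```bash
python3 drive.py '0.04 0.03 -0.002 0 0 0 0.01; 0.08 0.06 -0.004 0 0 0 0.01; 0.12 0.09 -0.007 0 0 0 0.01; 0.15 0.12 -0.007 0 0 0 0.01; 0.173 0.1415 -0.007 -0.002 -0.004 0 0.01; 0.173 0.1415 -0.007 -0.002 -0.004 0 0.01; 0.173 0.1415 -0.007 -0.002 -0.004 0 0.01; 0.173 0.1415 -0.007 -0.002 -0.004 0 0.01'
python3 -c "
from h import *
go([.5902,-.1598,.165],YAW)"
```

```text
time_s: 15.2
eef_pos: [0.5904, -0.1615, 0.2056]
orientation: [[-0.147, 0.989, 0.001], [0.989, 0.147, -0.001], [-0.001, 0.0, -1.0]]
contact_force: [-0.2, 0.1, -0.8]
opening: 0.0152
gripper_force: 48.7
[0.0018 0.0001 0.0406] [ 0.0004  0.0014 -0.0008] [-3.37696894e-01  3.18912521e-01  1.69792913e+00 -1.14758325e-03
  1.12379868e+00 -4.84736053e-01]
```

```bash
python3 drive.py '0.001 0 0.02 0 0 0 0.01; 0.001 0 0.04 0 0 0 0.01; 0.001 0 0.04 0 0 0 0.01; 0.001 0 0.04 0 0 0 0.01'
python3 - <<'E'
from h import *
from station import ctrl
p=[];S=ctrl.get_image("scene");T=ctrl.get_image("top");np.savez("pics/S7.npz",**S)
for i in range(1):p=np.array(ctrl.sense()["eef_pos"])
print(p)
hs=cv2.cvtColor(S["img"],cv2.COLOR_RGB2HSV).astype(int)
for y in range(228,275,1):
    r=hs[y,275:315];print(y," ".join(f"{int(v[2]):3d}" for v in r[4:36]))
E
```

```text
time_s: 15.6
eef_pos: [0.5906, -0.1611, 0.1666]
orientation: [[-0.146, 0.989, 0.002], [0.989, 0.146, -0.001], [-0.002, 0.002, -1.0]]
contact_force: [-0.7, -0.7, 0.3]
opening: 0.0155
gripper_force: 48.7
[ 0.59207121 -0.16116586  0.1682351 ]
228 146 115  49  37  40  36  32  35  50  43  33  64 101  89  44  35  41  39  38  36  59  63  62  63  59  57  42  38  38  35  37  36
229 141 124  77  39  36  35  49  52  50  42  24  41 123 135  70  32  35  38  37  33  52  61  61  61  53  35  38  39  41  37  35  28
230 139 142 126  70  28  54  98  92  43  31  30  41 124 127  64  32  38  39  35  37  36  44  49  51  50  36  35  37  30  36  32  38
231 138 143 133  86  43 107 117  72  23  32  26  35 119 130  72  31  38  35  34  41  37  37  39  34  43  33  38  39  30  32  48  84
232 138 140 133  85  50 102 103  55  26  33  29  28 116 139  90  34  34  40  33  44  36  39  35  39  43  38  38  35  36  61 100 114
233 138 138 145 108  36  96 105  56  24  26  36  77 128 131  96  60  37  34  39  37  36  37  40  39  38  36  33  38  75 114 120 111
234 137 140 145 105  33  93 115  74  27  28  75 130 148 118 102  98 
[... 4643 characters left out ...]
  71  60  98 160 182 174 173 173 174 170
270 133 158 190 203 165 116  89  62  72  72  75  72  76  72  72  77  73  72  71  69  70  71  67  61 100 161 183 177 174 175 172 173
271 134 180 206 206 146  58  74  72  70  73  76  73  73  72  70  70  69  70  70  73  71  68  68  60 102 158 177 173 175 174 173 172
272 163 194 203 207 153  46 106 114  65  70  72  72  72  71  73  70  73  74  73  75  72  71  67  62 104 133 112 126 169 175 173 177
273 180 204 197 198 155  95 143 135  65  75  75  74  71  74  72  70  70  70  71  70  72  70  68  62 104 116  84 115 164 179 176 180
274 191 196 198 172 128 122 128  99  62  72  74  73  75  74  74  73  70  73  71  69  72  70  67  61  95 112  74 116 170 181 176 175
```

```bash
python3 - <<'E'
from h import *
S=dict(np.load("pics/S7.npz"))
a=np.linspace(0,6.3,200)
def pr(x,y,z,r):
    X=np.c_[x+r*np.cos(a),y+r*np.sin(a),np.full(200,z)]
    c=X@S["R"].T+S["t"];q=c@S["K"].T;q=q[:,:2]/q[:,2:];return q
for n,x,y,z,r in(("lid bottom edge @can",.5902,-.1598,.1434,.022),("lid top edge",.5902,-.1598,.1474,.022),("rim",.5902,-.1598,.112,.023),("body z.085",.5902,-.1598,.085,.023),
  ("lid +5mm z",.5902,-.1598,.1484,.022),("lid toolx+2",.5902-.0003,-.1598+.002,.1434,.022),("lid tooly+2",.5922,-.1598+.0003,.1434,.022)):
    q=pr(x,y,z,r);i=q[:,1].argmax();print(n,"left",q[:,0].min().round(2),"right",q[:,0].max().round(2),"bottom",q[i].round(2),"top",q[:,1].min().round(2))
E
```

```text
lid bottom edge @can left 283.05 right 301.81 bottom [292.07 249.57] top 234.44
lid top edge left 282.95 right 301.76 bottom [291.99 248.55] top 233.41
rim left 283.45 right 302.59 bottom [292.66 257.69] top 242.0
body z.085 left 284.14 right 302.88 bottom [293.16 264.07] top 248.49
lid +5mm z left 282.92 right 301.75 bottom [291.97 248.3 ] top 233.15
lid toolx+2 left 283.43 right 302.16 bottom [292.44 248.91] top 233.82
lid tooly+2 left 283.83 right 302.6 bottom [292.86 249.85] top 234.7
```

The lid's position agrees with the canister axis to within about 1–2 mm, so I descend slowly and watch the force.

```bash
python3 drive.py '0 0 0.006 0 0 0 0.01; 0 0 0.012 0 0 0 0.01; 0 0 0.016 0 0 0 0.01; 0 0 0.018 0 0 0 0.01; 0 0 0.018 0 0 0 0.01'
python3 drive.py '0 0 0.002 0 0 0 0.01; 0 0 0.003 0 0 0 0.01; 0 0 0.004 0 0 0 0.01; 0 0 0.004 0 0 0 0.01'
python3 drive.py '0 0 0.001 0 0 0 0.01; 0 0 0.002 0 0 0 0.01; 0 0 0.002 0 0 0 0.01'
```

```text
time_s: 16.2
eef_pos: [0.5913, -0.16, 0.1485]
orientation: [[-0.148, 0.989, 0.002], [0.989, 0.148, -0.001], [-0.002, 0.002, -1.0]]
contact_force: [-0.8, -0.3, -0.9]
opening: 0.0157
gripper_force: 48.7
time_s: 16.6
eef_pos: [0.5916, -0.1602, 0.145]
orientation: [[-0.147, 0.989, 0.003], [0.989, 0.147, -0.002], [-0.002, 0.003, -1.0]]
contact_force: [0.2, 0.9, -0.8]
opening: 0.0155
gripper_force: 48.7
time_s: 16.9
eef_pos: [0.5916, -0.1602, 0.143]
orientation: [[-0.147, 0.989, 0.003], [0.989, 0.147, -0.002], [-0.002, 0.003, -1.0]]
contact_force: [-0.4, -0.8, -0.6]
opening: 0.0152
gripper_force: 48.7
```

The plug is already in the bore with no side force. I keep going down to the tabs and then press.

```bash
python3 drive.py '0 0 0.001 0 0 0 0.01; 0 0 0.002 0 0 0 0.01; 0 0 0.002 0 0 0 0.01'
python3 drive.py '0 0 0.001 0 0 0 0.01; 0 0 0.002 0 0 0 0.01; 0 0 0.002 0 0 0 0.01'
python3 drive.py '0 0 0.001 0 0 0 0.01; 0 0 0.001 0 0 0 0.01'
python3 drive.py '0 0 0.001 0 0 0 0.01; 0 0 0.001 0 0 0 0.01'
```

```text
time_s: 17.2
eef_pos: [0.5917, -0.1603, 0.1412]
orientation: [[-0.147, 0.989, 0.004], [0.989, 0.147, -0.002], [-0.002, 0.003, -1.0]]
contact_force: [-0.2, -0.2, 0.5]
opening: 0.0151
gripper_force: 48.8
time_s: 17.5
eef_pos: [0.5919, -0.1604, 0.1395]
orientation: [[-0.147, 0.989, 0.004], [0.989, 0.147, -0.002], [-0.003, 0.004, -1.0]]
contact_force: [-1.2, -1.1, 1.9]
opening: 0.0154
gripper_force: 49.0
time_s: 17.7
eef_pos: [0.5915, -0.1603, 0.1381]
orientation: [[-0.148, 0.989, 0.003], [0.989, 0.148, -0.002], [-0.002, 0.003, -1.0]]
contact_force: [-0.9, -0.3, 1.8]
opening: 0.0154
gripper_force: 49.0
time_s: 17.9
eef_pos: [0.5916, -0.1602, 0.1368]
orientation: [[-0.147, 0.989, 0.003], [0.989, 0.147, -0.002], [-0.002, 0.003, -1.0]]
contact_force: [-0.6, 1.1, 0.5]
opening: 0.0158
gripper_force: 49.0
```

```bash
for i in 1 2 3 4; do :; done
python3 drive.py '0 0 0.001 0 0 0 0.01; 0 0 0.001 0 0 0 0.01' | sed -n '2p;4p'
python3 drive.py '0 0 0.001 0 0 0 0.01; 0 0 0.001 0 0 0 0.01' | sed -n '2p;4p'
python3 drive.py '0 0 0.001 0 0 0 0.01; 0 0 0.001 0 0 0 0.01' | sed -n '2p;4p'
python3 drive.py '0 0 0.001 0 0 0 0.01; 0 0 0.001 0 0 0 0.01' | sed -n '2p;4p'
```

```text
eef_pos: [0.5922, -0.1603, 0.1365]
contact_force: [-0.4, -0.6, 3.4]
eef_pos: [0.5928, -0.1604, 0.1363]
contact_force: [-0.3, -0.5, 6.2]
eef_pos: [0.5936, -0.1606, 0.1361]
contact_force: [0.4, 0.9, 7.7]
eef_pos: [0.5943, -0.1607, 0.136]
contact_force: [-0.3, 1.5, 9.7]
```

```bash
python3 - <<'E'
from h import *
from station import ctrl
s=ctrl.sense();print(np.array(s["orientation"]).round(4),s["ft_torque"],s["joints"])
S=ctrl.get_image("scene");hs=S["img"].max(2).astype(int)
for y in range(238,268):print(y," ".join(f"{v:3d}" for v in hs[y,281:307]))
E
```

```text
[[-0.1472  0.9891  0.0096]
 [ 0.9891  0.1472 -0.003 ]
 [-0.0044  0.0091 -0.9999]] [ 0.19610223 -0.10837635 -0.00285429] [-3.35007903e-01  4.01236795e-01  1.74152174e+00  3.74179305e-04
  9.88751879e-01 -4.82944431e-01]
238 140 146 116  52  28  32  57  66  56  44  24  40 126 135  70  31  36  39  37  50  63  58  59  61  50  37
239 138 143 154 112  26  53 111 121  78  33  25  37 122 131  67  33  40  36  35  37  35  45  47  38  35  36
240 138 139 145 108  38 107 121  75  32  22  32  16 116 131  70  32  42  36  38  38  34  37  40  39  39  37
241 136 140 146 109  31  95 113  72  27  31  26  39 118 139  86  34  38  38  39  38  38  40  39  38  39  37
242 138 140 146 112  41  92 113  74  26  28  50 101 141 134  97  69  41  35  40  38  38  34  38  41  37  37
243 135 139 144 111  47  83 123  88  22  25  96 140 149 116 107 113  79  45  30  39  32  35  55  54  33  34
244 140 139 144 124  68  63 111  91  26  37 116 147 147 116  95 119 117  83  36  32  34  23 107 115  65  78
245 138 140 141 145 111  80 113  92  35  38 111 148 147 120  85 105 115  80  30  33  29  35 146 161 129 129
246 139 137 139 1
[... 1658 characters left out ...]
  74  73  72  69  72  70  69  66  60 105 181 205 197
262 137 138 139 147 132  87  72  71  74  72  75  75  75  72  71  73  73  69  71  73  67  61 105 177 202 199
263 137 140 132 167 157  78  68  72  73  73  74  70  75  70  72  71  72  73  71  71  68  59 102 173 203 196
264 139 133 138 188 171  84  67  72  72  77  72  73  72  73  73  73  74  72  73  68  67  57 103 178 205 201
265 136 133 194 224 173 102  68  75  74  73  73  72  73  71  71  73  74  72  71  69  66  57 104 173 198 196
266 131 140 182 207 162  82  65  72  76  72  76  70  71  71  72  70  71  71  70  70  67  61  97 157 177 175
267 119 167 206 203 155  76  71  73  74  73  74  73  71  74  73  73  71  72  72  70  68  57  96 158 177 173
```

The dark gap between flange and rim is about 1.5 px, so the lid is still about 5 mm proud on its tabs. The arm is yielding a little sideways and tilting under load. I'll check the correction, then press on.

```bash
python3 -c "
from h import *
go([.5915,-.1602,.136],YAW)"
python3 drive.py '0 -0.001 0.001 0 0 0 0.01; 0 -0.002 0.001 0 0 0 0.01;0 -0.002 0.001 0 0 0 0.01'
```

```text
[ 0.0009 -0.0027 -0.0001] [ 0.0089  0.0044 -0.0005] [-3.35005430e-01  4.01238831e-01  1.74156703e+00  2.98509611e-04
  9.88828667e-01 -4.82973982e-01]
time_s: 19.05
eef_pos: [0.5931, -0.1611, 0.1358]
orientation: [[-0.147, 0.989, 0.012], [0.989, 0.147, -0.003], [-0.005, 0.011, -1.0]]
contact_force: [0.0, 1.7, 11.5]
opening: 0.0157
gripper_force: 49.8
```

```bash
python3 drive.py '0 0 0 0.005 0.002 0 0.01; 0 0 0 0.01 0.004 0 0.01; 0 0 0 0.01 0.004 0 0.01'
python3 drive.py '0 0 0.001 0.003 0.001 0 0.01; 0 0 0.001 0.003 0.001 0 0.01;  0 0 0.001 0.003 0.001 0 0.01'
python3 drive.py '0 0 0.001 0 0 0 0.01; 0 0 0.001 0 0 0 0.01; 0 0 0.001 0 0 0 0.01'
```

```text
time_s: 19.35
eef_pos: [0.5934, -0.1612, 0.136]
orientation: [[-0.147, 0.989, 0.001], [0.989, 0.147, -0.001], [-0.001, 0.001, -1.0]]
contact_force: [0.5, 0.7, 12.3]
opening: 0.0155
gripper_force: 49.8
time_s: 19.65
eef_pos: [0.5941, -0.1613, 0.1359]
orientation: [[-0.147, 0.989, -0.0], [0.989, 0.147, -0.001], [-0.001, -0.0, -1.0]]
contact_force: [-0.3, 1.4, 15.1]
opening: 0.0154
gripper_force: 50.2
time_s: 19.95
eef_pos: [0.5947, -0.1615, 0.1358]
orientation: [[-0.147, 0.989, 0.002], [0.989, 0.147, -0.001], [-0.001, 0.001, -1.0]]
contact_force: [-0.2, 0.5, 17.2]
opening: 0.0154
gripper_force: 50.4
```

15–17 N without further travel, after a small dip in force near 0.138, suggests the lid may already be home at TCP 0.136. I unload, release, back off and measure.

```bash
python3 drive.py '0 0 -0.002 0 0 0 0.01; 0 0 -0.004 -0.006 -0.002 0 0.01; 0 0.001 -0.006 -0.012 -0.005 0 0.01; 0 0.001 -0.006 -0.012 -0.005 0 0.01'
```

```text
time_s: 20.35
eef_pos: [0.5913, -0.1604, 0.1364]
orientation: [[-0.147, 0.989, 0.004], [0.989, 0.147, -0.002], [-0.003, 0.004, -1.0]]
contact_force: [0.2, 0.3, 3.5]
opening: 0.0155
gripper_force: 49.0
```

```bash
python3 -c "
from h import *
go([.592,-.1602,.137],YAW)"
```

```text
[ 0.0001  0.0007 -0.0006] [ 0.0039  0.0029 -0.0003] [-3.35593386e-01  3.98322174e-01  1.74468886e+00 -9.34102028e-04
  9.93802780e-01 -4.83106255e-01]
```

```bash
python3 drive.py '0 0 -0.001 0 0 0 0.02; 0 0 -0.001 0 0 0 0.03; 0 0 -0.002 0 0 0 0.04; 0 0 -0.01 0 0 0 0.04; 0 0 -0.05 0 0 0 0.04; 0 0 -0.09 0 0 0 0.04; 0 -0.04 -0.1 0 0 0 0.04; 0 -0.09 -0.1 0 0 0 0.04'
python3 drive.py '0 -0.05 0 0 0 0 0.04; 0 -0.09 0 0 0 0 0.04; 0 -0.09 0 0 0 0 0; 0 -0.09 0 0 0 0 0'
python3 look.py p8; python3 - <<'E'
from h import *
T=dict(np.load("pics/top_p8.npz"));S=dict(np.load("pics/scene_p8.npz"))
hs=S["img"].max(2)
for y in range(232,270):print(y," ".join(f"{v:3d}" for v in hs[y,281:306]))
hs=T["img"].max(2);print()
for y in range(178,208):print(y," ".join(f"{v:3d}" for v in hs[y,370:398]))
E
```

```text
time_s: 21.15
eef_pos: [0.5041, -0.1746, 0.24]
orientation: [[-0.149, 0.989, 0.01], [0.989, 0.149, -0.005], [-0.007, 0.009, -1.0]]
contact_force: [-0.3, -2.1, -0.0]
opening: 0.0398
gripper_force: 0.0
time_s: 21.55
eef_pos: [0.4124, -0.1871, 0.2365]
orientation: [[-0.146, 0.989, 0.004], [0.989, 0.146, -0.003], [-0.003, 0.004, -1.0]]
contact_force: [0.3, 0.9, 0.3]
opening: 0.0121
gripper_force: 0.0
232 133 135 133 133 134 134 135 135 133 134 134 138 135 132 134 133 133 133 131 129 166 203 164 102 107
233 133 134 134 131 134 134 133 135 135 133 132 135 136 135 132 131 134 132 128 129 185 214 171 112 106
234 132 135 134 133 133 133 134 135 135 133 133 134 136 135 131 133 132 129 130 144 182 207 168 113 108
235 133 133 133 133 133 133 133 135 135 137 133 135 133 135 134 131 132 130 124 161 196 206 171 113 105
236 136 135 134 132 135 137 133 134 136 136 132 135 134 136 136 135 133 136 137 163 191 198 167 113 102
237 134 133 134 131 133 134 135 134 134 136 135 133 134 135 135 131 128 164 191 192 183 174 154 110 105
238 135 134 134 135 134 136 136 136 134 134 134 136 136 134 134 134 129 175 
[... 6032 characters left out ...]
  82
202  63  50  56  62  67  60  65  62  62  77  89  85 104  94  93  94 109 121 121 117 113 116 114 109  81  84  83  80
203  91  68  62  61  60  61  60  62  61  57  52  57  63  67  89 101 108 113 116 117 114 113 114 107  84  83  82  81
204 157 142 114  77  61  57  58  54  60  55  55  72  81  99 107 112 112 112 115 113 115 112 115 108  81  78  80  80
205 176 174 168 144 108  94  84  78  92  94 122 117 119 114 117 112 124 158 158 157 153 157 158 150  94 113 111 112
206 179 180 178 173 140 112 115 106 103 106 117 114 117 114 130 158 164 181 176 173 173 173 177 162 108 123 125 123
207 180 176 178 176 156  93 112 102  93  97 101 108 136 158 167 178 178 179 177 177 176 175 175 161 121 107 126 123
```

```bash
python3 - <<'E'
from h import *
S=dict(np.load("pics/scene_p8.npz"));T=dict(np.load("pics/top_p8.npz"))
a=np.linspace(0,6.3,400)
def pr(d,z,r,x=.5902,y=-.1598):
    X=np.c_[x+r*np.cos(a),y+r*np.sin(a),np.full(400,z)]
    c=X@d["R"].T+d["t"];q=c@d["K"].T;q=q[:,:2]/q[:,2:];return "cols %.1f-%.1f rows %.1f-%.1f"%(*np.sort(q[:,0])[[0,-1]],*np.sort(q[:,1])[[0,-1]])
for n,z in(("home",.1),("proud",.105)):
  for k,d in(("scene",S),("top",T)):
    print(n,k,"knobtop",pr(d,z+.036,.009),"| flange top",pr(d,z+.016,.022),"| flange low",pr(d,z+.012,.022))
print("rim",pr(S,.112,.023),pr(T,.112,.023))
for b in((293.2,243.1),(293.2,242.6)): print(tri(T,(385,190.5),S,b))
S0=dict(np.load("pics/scene_p5.npz"));h0=S0["img"].max(2)
for y in range(238,262):print(y," ".join(f"{v:3d}" for v in h0[y,281:306]))
E
```

```text
home scene knobtop cols 288.8-296.4 rows 240.7-246.9 | flange top cols 283.8-302.1 rows 241.3-256.4 | flange low cols 283.9-302.2 rows 242.3-257.3
home top knobtop cols 381.3-389.3 rows 187.4-195.4 | flange top cols 374.2-393.5 rows 182.7-201.9 | flange low cols 373.9-393.1 rows 183.0-202.1
proud scene knobtop cols 288.7-296.3 rows 239.4-245.6 | flange top cols 283.6-302.1 rows 240.1-255.2 | flange low cols 283.7-302.1 rows 241.1-256.1
proud top knobtop cols 381.6-389.7 rows 187.1-195.2 | flange top cols 374.5-393.9 rows 182.4-201.8 | flange low cols 374.2-393.5 rows 182.7-201.9
rim cols 283.5-302.6 rows 242.0-257.7 cols 373.5-393.6 rows 182.5-202.5
(array([ 0.59171766, -0.15885292,  0.13861069]), np.float64(0.00041088410114051055))
(array([ 0.59157668, -0.15857138,  0.14015181]), np.float64(0.0003484107616757534))
238 133 128 130 132 130 132 130 131 133 132 132 131 131 133 131 129 128 169 196 192 189 193 177 129 107
239 130 129 132 131 130 127 131 131 129 130 132 131 130 132 130 127 151 183 193 190 189 193 177 132 104
240 130 131 130 132 129 131 131 131 131 130 132 133 134 134 132 1
[... 1522 characters left out ...]
 118 101  87  72  71  63  54  60  66  74  97 134 132  84  58  63  89  99  98
256 121 120 124  95  61  59  88 134 140 112  97  96  91 100 109 135 140  88  59  64  63  65  88  99  92
257 119 120 123  97  64  67  64  60  70 109 134 131 137 127 113  82  61  61  65  64  62  61  85  98 104
258 118 118 120 106  71  67  68  67  67  63  61  59  62  62  61  64  64  69  66  67  65  60  83 107 152
259 118 120 121 109  80  64  70  69  70  69  70  68  67  67  66  66  67  68  63  63  68  59  81 147 175
260 118 118 121 109  82  68  67  69  70  69  70  69  69  68  67  68  68  71  66  65  67  58  91 151 173
261 118 118 121 110  83  67  69  69  71  71  72  70  70  68  70  69  72  67  70  68  59  56 140 181 173
```

The pixels are ambiguous, somewhere between home and a few mm proud. I'll press on the knob's top with closed fingers, which lets the lid level itself, and use the bench as the reference height.

```bash
python3 -c "
from h import *
go([.5905,-.1592,.168],YAW)"
```

```text
[0.0018 0.1785 0.0694] [ 0.0043  0.0034 -0.0003] [-5.20547093e-01 -2.61969399e-02  2.02804038e+00 -2.67699472e-05
  1.13422400e+00 -6.68630260e-01]
```

```bash
python3 drive.py '0 0.05 0 0 0 0 0; 0 0.1 0 0 0 0 0; 0 0.15 0 0.004 0.003 0 0; 0.001 0.178 0 0.004 0.003 0 0; 0.001 0.178 0.02 0.004 0.003 0 0; 0.001 0.178 0.05 0.004 0.003 0 0; 0.001 0.178 0.069 0.004 0.003 0 0; 0.001 0.178 0.069 0.004 0.003 0 0'
python3 drive.py '0 0 0.003 0 0 0 0; 0 0 0.006 0 0 0 0; 0 0 0.008 0 0 0 0; 0 0 0.008 0 0 0 0'
```

```text
time_s: 22.45
eef_pos: [0.5873, -0.158, 0.1628]
orientation: [[-0.149, 0.989, -0.009], [0.989, 0.149, 0.003], [0.004, -0.008, -1.0]]
contact_force: [0.8, -0.2, -0.5]
opening: -0.0001
gripper_force: 0.0
time_s: 22.85
eef_pos: [0.589, -0.1598, 0.1599]
orientation: [[-0.147, 0.989, -0.001], [0.989, 0.147, 0.0], [0.0, -0.001, -1.0]]
contact_force: [-0.2, 0.3, 0.5]
opening: -0.0
gripper_force: 0.0
```

```bash

python3 drive.py '0 0.001 0.002 0 0 0 0; 0 0.001 0.002 0 0 0 0'| sed -n '2p;4p'
python3 drive.py '0 0 0.002 0 0 0 0; 0 0 0.002 0 0 0 0'| sed -n '2p;4p'
python3 drive.py '0 0 0.001 0 0 0 0; 0 0 0.001 0 0 0 0'| sed -n '2p;4p'
python3 drive.py '0 0 0.001 0 0 0 0; 0 0 0.001 0 0 0 0'| sed -n '2p;4p'
python3 drive.py '0 0 0.001 0 0 0 0; 0 0 0.001 0 0 0 0'| sed -n '2p;4p'
python3 drive.py '0 0 0.001 0 0 0 0; 0 0 0.001 0 0 0 0'| sed -n '2p;4p'
python3 drive.py '0 0 0.001 0 0 0 0; 0 0 0.001 0 0 0 0'| sed -n '2p;4p'
```

```text
eef_pos: [0.5897, -0.1596, 0.1574]
contact_force: [0.0, 1.3, 0.1]
eef_pos: [0.5893, -0.1594, 0.1549]
contact_force: [1.7, 0.2, -0.4]
eef_pos: [0.5894, -0.1595, 0.1539]
contact_force: [-0.4, -0.3, -0.8]
eef_pos: [0.5894, -0.1595, 0.153]
contact_force: [-0.5, 0.1, -0.9]
eef_pos: [0.5895, -0.1595, 0.152]
contact_force: [0.2, 0.2, 0.4]
eef_pos: [0.5894, -0.1595, 0.1509]
contact_force: [0.3, 0.6, -0.5]
eef_pos: [0.5894, -0.1594, 0.15]
contact_force: [-0.5, 0.0, 0.7]
```

```bash

python3 drive.py '0 0 0.001 0 0 0 0; 0 0 0.001 0 0 0 0'| sed -n '2p;4p'
python3 drive.py '0 0 0.001 0 0 0 0; 0 0 0.001 0 0 0 0'| sed -n '2p;4p'
python3 drive.py '0 0 0.001 0 0 0 0; 0 0 0.001 0 0 0 0'| sed -n '2p;4p'
python3 drive.py '0 0 0.001 0 0 0 0; 0 0 0.001 0 0 0 0'| sed -n '2p;4p'
python3 drive.py '0 0 0.001 0 0 0 0; 0 0 0.001 0 0 0 0'| sed -n '2p;4p'
python3 drive.py '0 0 0.001 0 0 0 0; 0 0 0.001 0 0 0 0'| sed -n '2p;4p'
```

```text
eef_pos: [0.5894, -0.1595, 0.1489]
contact_force: [-0.2, 0.1, -0.7]
eef_pos: [0.5894, -0.1596, 0.1482]
contact_force: [-0.6, 0.6, 1.0]
eef_pos: [0.5896, -0.1596, 0.1474]
contact_force: [-0.8, 0.1, 2.0]
eef_pos: [0.5902, -0.1598, 0.1474]
contact_force: [-1.8, 0.2, 6.1]
eef_pos: [0.5909, -0.1601, 0.1474]
contact_force: [-2.0, 0.0, 8.7]
eef_pos: [0.5915, -0.1602, 0.1475]
contact_force: [-2.9, -0.0, 11.6]
```

Contact comes at TCP 0.1474, which puts the knob top at 0.1364 m against 0.136 when home. It stays rigid to 12 N, so the lid is home. I retreat and compare the scene with the first picture.

```bash
python3 drive.py '0 -0.002 -0.006 0 0 0 0; 0 -0.002 -0.03 0 0 0 0; 0 -0.002 -0.07 0 0 0 0; 0 -0.002 -0.1 0 0 0 0; 0 -0.05 -0.1 0 0 0 0; 0 -0.1 -0.1 0 0 0 0; 0 -0.15 -0.1 0 0 0 0; 0 -0.18 -0.1 0 0 0 0'
python3 - <<'E'
from h import *
from station import ctrl
d=ctrl.get_image("scene")
a=cv2.cvtColor(d["img"],cv2.COLOR_RGB2HSV).astype(int);b=cv2.cvtColor(np.load("pics/scene0.npz")["img"],cv2.COLOR_RGB2HSV).astype(int)
for n,(x0,y0,x1,y1) in dict(flux=(398,174,418,206),module=(355,255,400,295),bin=(248,312,340,395),heat=(216,322,252,365),driver=(253,170,298,220),tip=(372,140,400,168),biglid=(330,136,358,160)).items():
    print(n,np.abs(a-b)[y0:y1,x0:x1,1].mean().round(2),np.abs(a-b)[y0:y1,x0:x1,2].mean().round(2))
h=d["img"].max(2);p=np.load("pics/scene_p8.npz")["img"].max(2)
print(np.abs(h.astype(int)-p)[238:300,278:305].mean())
for y in range(240,260):print(y," ".join(f"{v:3d}" for v in h[y,281:306]))
E
```

```text
time_s: 26.25
eef_pos: [0.4081, -0.1855, 0.2434]
orientation: [[-0.147, 0.989, -0.004], [0.989, 0.147, 0.001], [0.002, -0.004, -1.0]]
contact_force: [0.9, -0.6, 0.0]
opening: -0.0001
gripper_force: 0.0
flux 3.15 6.3
module 5.11 5.29
bin 4.44 6.95
heat 2.55 6.5
driver 3.19 9.83
tip 3.47 5.87
biglid 2.61 6.73
2.601553166069295
240 135 133 135 135 134 135 135 134 132 135 135 136 135 135 134 128 179 205 195 179 177 189 166 122 103
241 134 135 132 136 133 135 132 133 133 135 138 142 143 142 138 146 180 186 169 171 212 231 193 129 101
242 133 134 134 132 132 134 132 135 137 144 146 147 147 147 151 152 157 168 167 189 217 226 204 136 103
243 133 132 135 133 135 135 138 148 146 143 146 148 147 149 154 135 129 148 159 201 224 226 196 134 101
244 134 136 134 136 133 138 145 147 135 137 147 147 151 150 155 136 134 149 142 172 215 228 205 140 102
245 135 132 135 133 136 142 147 153 121 118 149 150 153 150 142 110 124 148 135 129 189 231 216 152 102
246 134 135 132 133 140 149 145 152 116  79 115 142 138 120  82  61 113 136 132 127 151 205 179 106 106
247 135 136 134 138 145 146 149 153 125  76  
[... 606 characters left out ...]
 159 127  96 100  89  87  95 134 153 152 152 152 147 127  89  72 106 128 121
254 135 133 132  94  71 104 134 121 134 135 104 104 137 156 156 153 152 131  89  68  62  67 108 129 122
255 134 136 141 109  63  70  73  92 131 150 154 149 152 148 147 140 115  84  87  84  63  69 108 125 120
256 134 137 141 111  60  66  76  85  74  76  83  82  98  96  72  61  61  60  66  64  65  70 107 122 116
257 134 135 141 108  63  70  70  69  78  93  83  79  83  85  83  73  67  69  68  65  67  59 100 119 125
258 135 135 138 115  76  71  70  70  69  71  70  65  68  68  67  68  68  69  68  68  64  61  98 129 174
259 134 135 139 122  85  65  70  71  68  73  73  71  70  71  67  71  70  69  66  69  66  57  95 172 202
```

The lid changed by a fraction of a pixel, which suggests the second press seated it slightly better. Nothing else moved; the region differences are uniform lighting. One more firm press will confirm it.

```bash
python3 -c "
from h import *
go([.5902,-.1595,.16],YAW)"
```

```text
[-0.0018  0.188   0.0812] [-0.0087 -0.0032 -0.0013] [-0.52542701 -0.04319312  2.03097027 -0.00320206  1.16261054 -0.67117577]
```

```bash
python3 drive.py '0 0.05 0 0 0 0 0; 0 0.1 0 0 0 0 0; 0 0.15 0 0 0 0 0; 0 0.179 0 0 0 0 0; 0 0.179 0.03 0 0 0 0; 0 0.179 0.07 0 0 0 0; 0 0.179 0.085 0 0 0 0; 0 0.179 0.085 0 0 0 0'
python3 drive.py '0 0 0.003 0 0 0 0; 0 0 0.005 0 0 0 0; 0 0 0.006 0 0 0 0; 0 0 0.006 0 0 0 0' | sed -n '2,4p'
```

```text
time_s: 27.1
eef_pos: [0.5858, -0.1585, 0.1554]
orientation: [[-0.147, 0.989, -0.009], [0.989, 0.148, 0.003], [0.005, -0.009, -1.0]]
contact_force: [0.4, 0.1, 0.6]
opening: 0.0001
gripper_force: 0.0
eef_pos: [0.5892, -0.16, 0.1545]
orientation: [[-0.147, 0.989, 0.0], [0.989, 0.147, -0.0], [-0.0, 0.0, -1.0]]
contact_force: [-0.4, -0.1, -0.3]
```

```bash
python3 drive.py '0 0.001 0.002 0 0 0 0; 0 0.001 0.004 0 0 0 0; 0 0.001 0.005 0 0 0 0;0 0.001 0.005 0 0 0 0'| sed -n '2p;4p'
python3 drive.py '0 0 0.001 0 0 0 0; 0 0 0.001 0 0 0 0'| sed -n '2p;4p'
python3 drive.py '0 0 0.001 0 0 0 0; 0 0 0.001 0 0 0 0'| sed -n '2p;4p'
python3 drive.py '0 -0.001 0.002 0 0 0 0; 0 -0.001 0.002 0 0 0 0'| sed -n '2p;4p'
python3 drive.py '0 -0.001 0.002 0 0 0 0; 0 -0.001 0.002 0 0 0 0'| sed -n '2p;4p'
python3 drive.py '0 -0.001 0.002 0 0 0 0; 0 -0.001 0.002 0 0 0 0'| sed -n '2p;4p'
```

```text
eef_pos: [0.5892, -0.1594, 0.1477]
contact_force: [-0.6, 0.2, -0.0]
eef_pos: [0.5897, -0.1595, 0.1472]
contact_force: [-0.0, 0.8, -0.6]
eef_pos: [0.59, -0.1597, 0.1471]
contact_force: [-0.4, -0.7, 5.0]
eef_pos: [0.5903, -0.1601, 0.1471]
contact_force: [-1.6, 1.3, 11.6]
eef_pos: [0.5907, -0.1604, 0.1471]
contact_force: [-2.5, 2.1, 16.9]
eef_pos: [0.5911, -0.1608, 0.1471]
contact_force: [-2.5, 2.2, 22.2]
```

The knob top is rigid at 0.1361 m under 22 N, so the lid is fully home. Now I retreat and hand in.

```bash
python3 drive.py '0 0.002 -0.006 0 0 0 0; 0 0.001 -0.012 0 0 0 0; 0 0 -0.04 0 0 0 0; 0 0 -0.09 0 0 0 0; 0 0 -0.11 0 0 0 0; 0 -0.05 -0.11 0 0 0 0; 0 -0.1 -0.11 0 0 0 0; 0 -0.1 -0.11 0 0 0 0'
python3 drive.py '0 0 0 0 0 0 0; 0 0 0 0 0 0 0; 0 0 0 0 0 0 0' | sed -n '2p;4p'
python3 - <<'E'
from h import *
from station import ctrl
h=ctrl.get_image("scene")["img"].max(2)
for y in range(244,260):print(y," ".join(f"{v:3d}" for v in h[y,281:306]))
print(ctrl.sign_off())
E
```

```text
time_s: 29.7
eef_pos: [0.4797, -0.1733, 0.2466]
orientation: [[-0.146, 0.989, -0.013], [0.989, 0.146, 0.004], [0.006, -0.012, -1.0]]
contact_force: [-0.5, 0.5, -0.5]
opening: 0.0002
gripper_force: 0.0
eef_pos: [0.4893, -0.1749, 0.2506]
contact_force: [0.1, 0.1, -0.3]
244 136 137 138 137 135 141 149 152 136 138 153 152 154 155 159 138 136 153 141 184 236 245 231 159 110
245 135 136 136 137 138 147 151 152 125 123 150 154 156 153 146 109 128 150 137 131 211 247 241 173 111
246 135 136 139 135 146 150 152 154 115  82 118 141 141 122  84  62 115 137 131 129 162 232 209 125 115
247 138 135 136 138 148 148 151 156 129  76  59  62  62  63  62  71 118 142 136 134 131 140 148 132 115
248 138 140 134 135 143 148 153 152 130  92  69  69  71  66  63  73 120 139 138 138 138 127 137 140 125
249 137 140 122 135 152 153 155 122  81  72  70  70  69  69  60 103 135 141 137 138 140 120 139 163 159
250 140 139 130 120 144 153 153 121  93  88  77  74  71  67  74 119 141 137 139 142 136 126 141 161 160
251 137 138 129 109 134 159 132  95  90  97  93  84  80  73 120 148 137 137 150 156 143  99 102 139 151

[... 183 characters left out ...]
 130  87  75 109 131 125
254 136 139 134  96  72 106 138 122 136 141 108 108 141 159 159 156 154 136  93  67  60  69 110 129 125
255 136 138 145 112  62  73  73  92 136 154 156 155 154 152 150 142 119  84  87  89  64  71 111 129 121
256 139 138 145 111  67  66  78  86  76  80  84  86  98  96  74  61  59  62  65  68  67  70 109 126 118
257 138 138 144 111  65  70  70  67  79  95  89  80  85  86  87  74  68  70  69  68  67  61 104 120 128
258 138 137 142 118  78  70  69  72  70  73  67  71  67  67  67  71  69  70  68  69  68  62 101 133 176
259 137 136 141 125  87  69  71  71  74  73  72  72  69  73  71  71  72  75  66  69  67  59  98 177 205
the job is handed in; nothing more can be done
None
```

I handed the job in at about 30 s: both rods are in the canister and its lid is on, its knob top rigid at 0.136 m (the home height) under 22 N; the canister stands in its nest and I saw no sign that anything else moved, though I did not measure the lid's level separately.

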